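Draw out the steamer's telescopic handle and lift the basket from the pot

TASK

The garlic in the steamer basket is done: squeeze in the release button on the side of the basket's knob and pull the telescopic handle up, past its first stop, to its second stop, while the basket stays standing in the pot. Let the button spring right back out so that the handle is locked there, then lift the basket straight up out of the pot by the knob with the button out, keeping all four bulbs in it and leaving the pot and the things round it where they are. Finish while still holding it by the knob, level and still above the pot, with its feet clear of the rim, so that it can drip off.

Things in the scene. Friction and masses are not known exactly. Their poses are not given: they have to be found in the camera images.
- trivet: round cork trivet, 244 mm across and 8 mm thick, fixed to the worktop; origin at the centre of its underside
- pot: open steel pot on the trivet, loose, 1.6 kg, 220 mm outside diameter, 100 mm high, wall 3 mm, floor 5 mm thick; two loop handles on its own +y and -y sides reach 150 mm from its axis at 84 mm height; origin at the centre of its underside, so the rim is 100 mm above it
- steamer: loose steamer basket of perforated steel standing in the pot on three feet (about 0.76 kg with handle and garlic). Origin on its axis, level with the undersides of its feet. Floor 36 mm above the origin; leaf wall 188 mm across at its top, 73 mm up; central tube 18 mm thick, 93 mm up, guides the telescopic handle. z is up; -x points to the button's side of the knob
- knob (a point): centre of the black knob on the telescopic handle (axes as the steamer's), 113 mm above the steamer's origin with the handle down. A rounded block 34 mm long along x (without the button), 26 mm wide along y, 34 mm high. Squeezed along x the button goes in; taken along y it is left alone
- button_face (a point): middle of the outer face of the release button, a grey push button 18 mm wide and 21 mm high in the knob's -x side, at mid height; it is 23 mm from the knob's centre (6 mm proud) when out, 18 mm (1 mm proud) when fully in. At the start that side faces the robot, up to about 55 degrees to either side
- handle (a joint): how far the handle is drawn up out of the tube, m: 0 down, first stop 0.030, second stop 0.060, end of travel 0.063. With the button out a spring catch locks it at each place, with 2 to 5 mm play upward (at the second: 0.060 resting, 0.063 with the basket hanging on it). With the button in it slides freely (under 2 N to draw); let go between stops, the rubbing catch holds it (about 6 N to draw on)
- button (a joint): how far the release button is pressed in, m: 0 out, 0.005 fully in; the catch lets go above about 0.0035; spring force 3 N at the start, 8 N fully in; between two stops the catch rides on the tube and the button cannot come out
- garlic_1: whole garlic bulb, about 48 mm across and 51 mm high, loose in the basket; the four lie about 50 mm from the basket's axis, half-way between its x and y directions
- garlic_2: second garlic bulb in the basket, alike
- garlic_3: third garlic bulb in the basket, alike
- garlic_4: fourth garlic bulb in the basket, alike
- pot_lid: the pot's steel lid with a black knob, 225 mm across, 53 mm high, laid on the worktop beyond the pot; to be left alone
- onion_1: an onion, 78 mm across and 85 mm high, on the worktop to the right, near the tall fridge that stands to the right of the worktop (its near side at about y = -0.6); to be left alone
- spoon_1: a spoon, 199 mm long, on the worktop to the right; to be left alone
There are look-alikes about, which are no part of the job. Leave any orange look-alike of the garlic_4 alone.

How it is judged:
By the outcome, as a careful person would: the job done as asked, in the order asked, and still so for the second after the job is handed in, while the arm keeps its last pose, push and grip.
It also fails if it takes over 50 s, if anything falls off the work surface, if the arm or the gripper's body presses on something with over 40 N, if the wrist force passes 120 N, or if a joint passes its speed limit or range.

ROBOT

A 7-joint arm with a two-finger parallel gripper is mounted at the origin on a cart in front of the work surface, level with it; the furniture and walls round the work are solid. World frame = base frame: x ahead of the robot, y to its left, z up, the work surface at z = 0. Lengths are in m, angles in rad, forces in N, time in s.
With the tool pointing down it reaches from about 0.4 to 0.875 m from the base axis. Payload 6.5 kg.
Tool frame: the origin (TCP) lies between the finger pads; the fingertips stand 17 mm ahead of it and the grasp point (between the pads) lies 2 mm behind it (manip.tip_reach is the distance from the TCP to the fingertips, in m); z points along the fingers, y is the line along which they close (so a half turn about z gives the same grasp; the last joint's range is limited). The gripper opens to 88 mm and grips with 3 to 60 N. Pads are 18 mm wide; open, the fingers measure 123 mm over their backs; the gripper's body (75 mm by 187 mm) begins 45 mm behind the grasp point.
Start: joints at [1.219, 0.536, -0.004, 1.538, 0.003, 1.067, -0.071], TCP at [0.183, -0.624, 0.256] pointing down, gripper open.
Joint ranges: [-2.7, 2.7], [-0.37, 2.16], [-1.27, 1.26], [0.24, 2.4], [-1.31, 4.45], [0.19, 1.91], [-2.76, 2.76]. Speed limits (rad/s): [2.39, 2.39, 3.14, 3.14, 3.14, 3.14, 3.14].

INTERFACE

Orientations are given as [roll, pitch, yaw] about the fixed x, y, z axes, in that order (R = Rz(yaw) Ry(pitch) Rx(roll)).
In Python, from workcell import manip gives the robot as it stands.
- The arm moves only by the shell command python3 -m crank 'ROWS' [OPENING] [FORCE]. ROWS is JSON, a list of rows, each a list of 2 entries, a list of its own where there are three numbers: the shift along the tool's x, y, z in cm, then the turn about the tool's z in degrees. A call has 1 to 10 rows; each row shifts and turns the commanded pose from where the row before left it, along the tool's axes as they then stand; what a row does not reach is not made up. A row lasts 1/12 s, in which the tool goes at most 41.7 mm and 7.16 degrees, less where a joint would pass 70% of its speed; a pose out of reach is approached as far as the arm can. A call is refused whole if a number of a shift passes 4.17 or a number of a turn 7.16, either way. A call with a gripper value outside its range is refused whole. OPENING is the closure, from 0 (fully open) to 1 (shut), set as the call begins (- or left out, the last holds). The fingers move at their own pace and stop on an object; FORCE is the grip in N (left out, the last holds). Time passes only in rows, so rows that do not move let the fingers close. It gives the time, the measured TCP pose, the force, the opening and the grip force at its end, in the units of the state.
- manip.get_state(): the state, without advancing time (a new reading comes with each control period).
- manip.camera(name): name is "side" or "top"; returns a dict with "color" (384x512x3 uint8, red, green, blue), "depth" (384x512 float32, m along the optical axis (not along the pixel's ray), 0 where there is no reading), "intrinsics" (3x3 intrinsics, pixels), "eye" and "rotation" of the camera in the world. Camera axes: x right, y down, z forward; pixel columns grow to the right and rows downward; lengths in m; the calibration is good to about 2 mm. A picture is of the moment at which its call begins.
- manip.finish_job(): hands the job in; it is judged then, once.
Trained networks look in the newest picture that a camera, given by its name, has taken for a name from the list of things; names that differ only in an ending like _2 or _b are one class to them, and where a whole thing is asked for, a point or a joint stands for the part that bears it (a point fixed in the world has none). Each returns a list of dicts, best first, with "conf" (0 to 1); they miss things now and then, are a little off and sometimes report something else, mostly with a low value. They report only what shows in the picture. A call takes as long as a camera call. They do not tell look-alikes from the thing itself.
- manip.outline_of(camera, label): "mask" (384x512 bool, what is visible of it).
- manip.mark_of(camera, label): "location" ([x, y, z] in m, in the coordinates of the camera as it stood for that picture, good to about 4 mm: a listed point, or the origin of a listed thing).
The state is a dict: "clock": time; "qpos": joint angles; "qvel": joint speeds; "joint_efforts": joint torques, N m; "tool_pos": TCP position; "tool_rot": TCP orientation; "wrist_force": force on the tool from outside, world axes, zero at the start; "ft_torque": the same for the moment, N m; "grip_width": finger opening in m; "gripper_force": force on a finger pad.
Only numpy, scipy, OpenCV 4.12 (cv2) and the standard library are available. Lean on these libraries where they do the work, as an engineer would, in place of code of your own. Each camera call takes 0.05 s, during which the arm holds its last target. There are 200 camera calls.

## Working session

There is one attempt and no reset: what is moved stays moved. The work goes in short steps, Python scripts to look and compute and a shell command to move; the robot and the scene stay as the last step left them, time stands still between calls to the robot, and variables do not carry over. Pictures are saved under pics/ and viewed, at most 10 in all, crops included, and the job is handed in when it is done.

```bash
mkdir -p pics; cat > h.py <<'E'
from workcell import manip
import numpy as np, cv2
def cam(n):
    c=manip.camera(n); return c
def world(c,p): return np.asarray(c['rotation'])@np.asarray(p)+np.asarray(c['eye'])
def st():
    s=manip.get_state(); return s
E
python3 - <<'E'
from h import *
np.set_printoptions(precision=4,suppress=True)
s=st();print({k:np.round(v,4) for k,v in s.items()}, manip.tip_reach)
ims=[]
for n in("top","side"):
    c=cam(n);ims.append(c['color']);print(n,c['eye'],c['rotation'],c['intrinsics'])
    for l in("knob","button_face","steamer","pot","garlic_1","trivet","pot_lid","onion_1","spoon_1"):
        for d in manip.mark_of(n,l)[:5]: print(n,l,round(d['conf'],2),world(c,d['location']))
    cv2.imwrite(f"pics/{n}0.png",c['color'][:,:,::-1])
E
```

```text
{'clock': np.float64(0.0), 'qpos': array([ 1.2188,  0.5372, -0.0044,  1.5389,  0.0026,  1.0673, -0.0712]), 'qvel': array([ 0.001 , -0.0001, -0.0006,  0.0013,  0.0004,  0.    ,  0.001 ]), 'joint_efforts': array([ -0.    , -57.0975,   0.991 , -25.1597,  -0.0562,   0.0181,
         0.0001]), 'tool_pos': array([ 0.1831, -0.6231,  0.2548]), 'tool_rot': array([-3.1399,  0.0001,  0.2859]), 'wrist_force': array([ 0.2224,  0.3037, -0.5389]), 'ft_torque': array([-0.0096,  0.0566, -0.0054]), 'gripper_force': np.float64(0.0), 'grip_width': np.float64(0.0883)} 0.017
top [ 0.5085 -0.2337  1.279 ] [-3.052  -0.0007 -1.549 ] [[493.7802   0.     251.5612]
 [  0.     493.7802 186.4125]
 [  0.       0.       1.    ]]
top knob 0.66 [-0.7229 -1.4651  0.0476]
top button_face 0.44 [-0.7204 -1.4626  0.0502]
top steamer 0.95 [-0.8972 -1.6394 -0.1267]
top pot 0.35 [-0.7461 -1.4883  0.0245]
top garlic_1 0.83 [-0.9199 -1.6621 -0.1494]
top garlic_1 0.8 [-0.7483 -1.4905  0.0223]
top garlic_1 0.64 [-1.5379 -2.2801 -0.7674]
top garlic_1 0.62 [-0.9536 -1.6957 -0.183 ]
top garlic_1 0.57 [-0.6994 -1.4415  0.0712]
top pot_lid 0.3 [-0.9595 -1.7017 -0.1889]
top onion_1 0.72 [-2.2778 -3.0199 -1.5072]
top spoon_1 0.9 [-2.2517 -2.9938 -1.4811]
top spoon_1 0.29 [-0.7176 -1.4598  0.053 ]
side [0.2378 0.2798 1.1577] [-2.5931  0.0083 -2.5798] [[426.4206   0.     259.1115]
 [  0.     426.4206 191.6368]
 [  0.       0.       1.    ]]
side knob 0.71 [-2.508  -2.4659 -1.588 ]
side button_face 0.35 [-2.5534 -2.5113 -1.6334]
side steamer 0.69 [-2.7563 -2.7142 -1.8363]
side garlic_1 0.77 [-2.8185 -2.7765 -1.8986]
side garlic_1 0.69 [-2.684  -2.6419 -1.764 ]
side garlic_1 0.63 [-2.519  -2.477  -1.5991]
side garlic_1 0.62 [-3.3167 -3.2747 -2.3968]
side pot_lid 0.81 [-2.9036 -2.8615 -1.9836]
side onion_1 0.81 [-3.7189 -3.6769 -2.799 ]
side onion_1 0.41 [-3.9855 -3.9434 -3.0655]
side spoon_1 0.74 [-3.9821 -3.9401 -3.0622]
```

Rotation is rpy; fix.

```bash
cat > h.py <<'E'
from workcell import manip
import numpy as np, cv2
from scipy.spatial.transform import Rotation as Ro
np.set_printoptions(precision=4,suppress=True)
def cam(n): return manip.camera(n)
def R(v): return Ro.from_euler('xyz',v).as_matrix()
def world(c,p): return R(c['rotation'])@np.asarray(p)+np.asarray(c['eye'])
def cloud(c):
    K=c['intrinsics'];d=c['depth'];v,u=np.mgrid[:384,:512]
    P=np.stack([(u-K[0][2])/K[0][0]*d,(v-K[1][2])/K[1][1]*d,d],-1)
    return P@R(c['rotation']).T+np.asarray(c['eye'])
def pix(c,p):
    q=R(c['rotation']).T@(np.asarray(p)-c['eye']);K=np.asarray(c['intrinsics']);q=K@q;return q[:2]/q[2]
st=manip.get_state
E
python3 - <<'E'
from h import *
for n in("top","side"):
    c=cam(n);P=cloud(c);np.savez(f"{n}0.npz",P=P,col=c['color'])
    for l in("knob","button_face","steamer","pot","garlic_1","trivet","pot_lid","onion_1","spoon_1"):
        for d in manip.mark_of(n,l)[:5]: w=world(c,d['location']);print(n,l,round(d['conf'],2),w,pix(c,w))
    for d in manip.outline_of(n,"knob")[:2]:
        m=d['mask'];q=P[m];print(n,'knobmask',d['conf'],m.sum(),np.median(q,0),np.percentile(q[:,2],[5,50,95]))
E
```

```text
top knob 0.68 [ 0.4987 -0.0541  0.1241] [173.9893 233.3165]
top knob 0.48 [ 0.4534 -0.4959  0.0044] [353.1529 254.609 ]
top button_face 0.49 [ 0.4749 -0.0602  0.1287] [175.954  243.7012]
top steamer 0.68 [ 0.4976 -0.0536  0.0139] [180.5114 233.5046]
top steamer 0.22 [ 0.6294 -0.4912  0.0021] [351.3723 186.22  ]
top garlic_1 0.81 [ 0.4782 -0.0965  0.0481] [195.5847 241.8241]
top garlic_1 0.78 [ 0.525  -0.0075  0.0482] [160.4228 222.1278]
top garlic_1 0.7 [ 0.4931 -0.2633  0.0032] [262.6093 237.0237]
top garlic_1 0.61 [ 0.4566 -0.0315  0.0481] [169.0624 250.0348]
top garlic_1 0.52 [ 0.5432 -0.0777  0.0509] [188.7567 215.359 ]
top onion_1 0.68 [ 0.6273 -0.4897  0.0016] [350.7715 187.0285]
top spoon_1 0.79 [ 0.4507 -0.4968  0.0026] [353.3366 255.6541]
top knobmask 0.72 217 [ 0.4972 -0.0555  0.1408] [0.0777 0.1408 0.1454]
side knob 0.7 [ 0.5036 -0.05    0.1248] [243.3497 261.2288]
side knob 0.17 [ 0.4751 -0.0959  0.0449] [262.1798 264.1929]
side button_face 0.5 [ 0.4739 -0.0598  0.1204] [255.1212 264.5858]
side steamer 0.92 [ 0.4997 -0.0535  0.0167] [246.7515 275.692 ]
side garlic_1 0.8 [ 0.5255 -0.0123  0.0509] [230.0281 278.7391]
side garlic_1 0.71 [ 0.4958 -0.2614 -0.003 ] [285.2135 223.3462]
side garlic_1 0.68 [ 0.4763 -0.0948  0.0474] [261.6071 263.9366]
side garlic_1 0.55 [ 0.4591 -0.0258  0.0464] [253.4125 287.8124]
side garlic_1 0.48 [ 0.5385 -0.076   0.051 ] [239.037  257.6883]
side pot_lid 0.64 [ 0.7577 -0.2472  0.0009] [212.3526 187.545 ]
side onion_1 0.86 [ 0.6271 -0.4925 -0.0035] [286.2516 153.2376]
side spoon_1 0.71 [ 0.4532 -0.4995  0.0019] [333.5654 173.4533]
side knobmask 0.51 176 [ 0.494  -0.0503  0.1402] [0.1205 0.1402 0.1449]
```

View pics/top0.png

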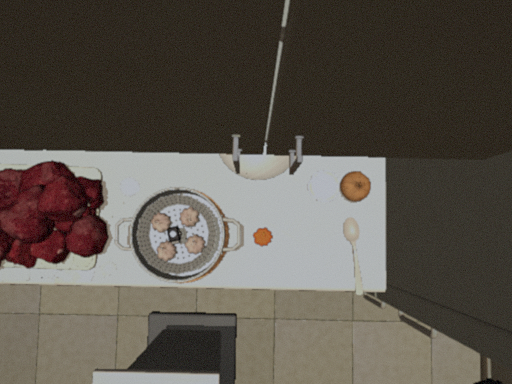

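View pics/side0.png

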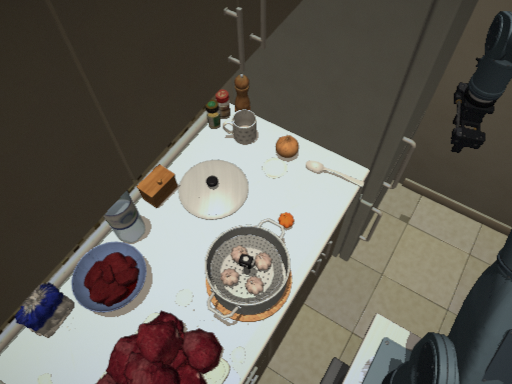

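The top view shows the pot at about (180,233), with the knob at (174,235). The orange look-alike is at (263,237), the onion at (355,186), and the lid is half hidden under something overhead near row 155. In the side view the knob is at (245,261) and the lid at (213,188). The network marks fit both pictures. Next I'll refine the knob centre and yaw and check the overhead obstacle.

```bash
python3 - <<'E'
from h import *
ims=[]
for n,(u,v) in (("top",(175,233)),("side",(246,263))):
    z=np.load(f"{n}0.npz");P=z['P'];col=z['col']
    X=P[v-25:v+25,u-25:u+25].reshape(-1,3)
    q=X[(X[:,2]>.136)&(X[:,2]<.16)];r=cv2.minAreaRect((q[:,:2]*1000).astype(np.float32));print(n,len(q),q.mean(0),r)
    bt=X[(X[:,2]>.112)&(X[:,2]<.134)];print(' mid',len(bt),bt.mean(0) if len(bt) else'')
    ims.append(cv2.resize(col[v-25:v+25,u-25:u+25],(400,400),interpolation=cv2.INTER_CUBIC))
    if n=="top":
        for rr in (60,100,130,150): print(rr,[P[rr,cc] for cc in (100,180,300,400)])
cv2.imwrite("pics/crop.png",np.clip(np.hstack(ims).astype(float)*1.8,0,255)[:,:,::-1])
bs=[];
for n in("top","side"):
  for k in range(3):
    c=cam(n);kn=manip.mark_of(n,"knob");b=manip.mark_of(n,"button_face");s=manip.mark_of(n,"steamer")
    f=lambda L:world(c,L[0]['location']) if L else np.nan*np.ones(3)
    a,e=f(kn),f(b);g=np.array([w for w in (world(c,d['location']) for d in manip.mark_of(n,"garlic_1")) if np.hypot(*(w[:2]-[.5,-.053]))<.08])
    an=np.degrees(np.arctan2(g[:,1]+.0535,g[:,0]-.4995))%90-45
    print(n,a,e,f(s),np.degrees(np.arctan2(*(a-e)[1::-1])),an,g.mean(0))
E
```

```text
top 176 [ 0.4968 -0.0545  0.1416] ((494.77044677734375, -54.44279861450195), (40.19021224975586, 26.03214454650879), 11.525952339172363)
 mid 23 [ 0.493  -0.0642  0.1259]
60 [array([ 0.6194, -0.1307,  0.9594]), array([ 0.619 , -0.1846,  0.9638]), array([ 0.6195, -0.2629,  0.9672]), array([ 0.6197, -0.3268,  0.9706])]
100 [array([ 0.619 , -0.0995,  0.8572]), array([ 0.6193, -0.1699,  0.862 ]), array([ 0.6194, -0.2725,  0.87  ]), array([ 0.6195, -0.3551,  0.8764])]
130 [array([ 0.6192, -0.0588,  0.7238]), array([ 0.6189, -0.1516,  0.7347]), array([ 0.6189, -0.2844,  0.749 ]), array([ 0.6192, -0.3903,  0.7589])]
150 [array([ 0.6187, -0.0151,  0.5805]), array([ 0.6188, -0.1316,  0.5954]), array([ 0.602 , -0.2877,  0.7184]), array([ 0.6193, -0.4283,  0.6323])]
side 136 [ 0.4961 -0.0529  0.1415] ((495.96380615234375, -54.869171142578125), (38.462242126464844, 27.711881637573242), 16.821949005126953)
 mid 49 [ 0.4881 -0.0469  0.1248]
top [ 0.4981 -0.0534  0.1237] [ 0.4731 -0.0593  0.1252] [ 0.4984 -0.0547  0.0152] 13.374312231892004 [13.87   17.6888 14.3832 15.1869] [ 0.5009 -0.0529  0.0489
[... 208 characters left out ...]
  0.1289] [ 0.5002 -0.0522  0.0147] 11.30478038648268 [16.4088 12.3102 17.036  12.6112] [ 0.5015 -0.0533  0.0486]
side [ 0.5005 -0.0534  0.1228] [ 0.4749 -0.0971  0.0473] [nan nan nan] 59.64070758840074 [13.1406 12.1328  9.1661 14.7483] [ 0.5   -0.053  0.048]
side [ 0.5041 -0.0515  0.124 ] [ 0.4749 -0.0602  0.1219] [ 0.4978 -0.0528  0.015 ] 16.483019784975482 [14.016  13.622  11.5651 14.9264] [ 0.4995 -0.0529  0.0482]
side [ 0.5029 -0.0493  0.1231] [ 0.7563 -0.247  -0.0019] [ 0.4987 -0.0499  0.0163] 142.0395400233284 [ 9.1429 10.5606 18.7691  9.872 ] [ 0.4998 -0.0528  0.049 ][ WARN:0@0.143] global loadsave.cpp:1063 imwrite_ Unsupported depth image for selected encoder is fallbacked to CV_8U.
```

View pics/crop.png

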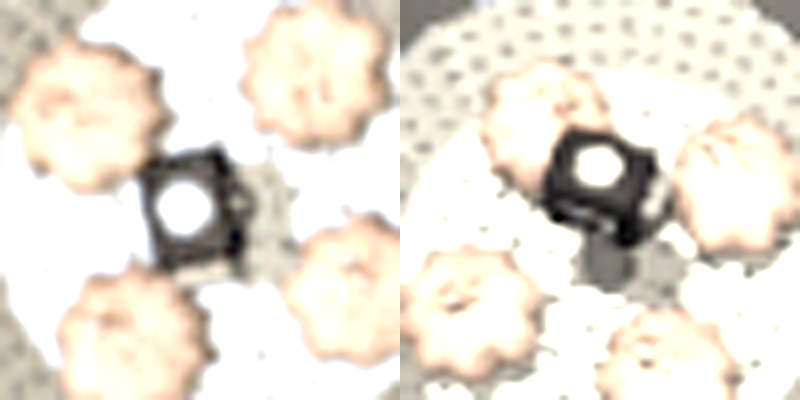

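```bash
python3 -m crank '[[[1.1,-3.8,-0.5],0],[[1.1,-3.8,0],0],[[1.1,-3.8,0],0],[[1.1,-3.8,0],0],[[1.1,-3.8,0],0],[[3.1,-2.4,0],0]]' 0.25 25
```

```text
clock: 4.1
tool_pos: [0.2016, -0.3917, 0.2605]
tool_rot: [-3.14, 0.002, 0.281]
wrist_force: [0.5, -0.9, 0.3]
grip_width: 0.0662
gripper_force: 0.0
```

The crops show the dark knob in the centre. Its grey button faces the robot, at about (205,270) in the left crop and (655,190) in the right one. My estimates are knob centre (0.498,-0.0535,0.125) and yaw about 13.5°. The cabinet front is at x=0.62, with its lower edge above about 0.55 m.

```bash
python3 -m crank '[[[3.4,-2.2,0],0],[[3.4,-2.2,0],0],[[3.4,-2.2,0],0],[[3.4,-2.2,0],0],[[3.4,-2.2,0],0],[[3.4,-2.2,0],0],[[3.4,-2.2,0],0],[[3.4,-2.2,0],0],[[3.4,-2.2,0],0],[[0,0,0],0]]'; python3 -m crank '[[[0,0,0],-7],[[0,0,0],-7],[[0,0,0],-7],[[0,0,0],-7],[[0,0,0],-7],[[0,0,0],-7],[[0,0,0],-7],[[0,0,0],-7],[[0,0,0],-7],[[0,0,0],-7]]'; python3 -m crank '[[[0,0,0],-6],[[0,0,0],-6],[[0,0,0],-5.4],[[0,0,0],0],[[0,0,0],0]]'
```

```text
clock: 4.93
tool_pos: [0.448, -0.1108, 0.2616]
tool_rot: [-3.14, -0.005, 0.296]
wrist_force: [0.1, 0.7, 1.2]
grip_width: 0.0659
gripper_force: 0.0
clock: 5.77
tool_pos: [0.4431, -0.1181, 0.2608]
tool_rot: [3.141, 0.0, 1.513]
wrist_force: [0.4, -0.3, -0.6]
grip_width: 0.0661
gripper_force: 0.0
clock: 6.18
tool_pos: [0.4431, -0.1181, 0.2608]
tool_rot: [3.142, 0.0, 1.808]
wrist_force: [-0.2, 0.4, 0.1]
grip_width: 0.0665
gripper_force: 0.0
```

```bash
python3 -m crank '[[[2.5,3.4,0],0],[[2.5,3.4,0],0],[[0,0,3],0],[[0,0,2],0],[[0,0,0],0]]'; python3 - <<'E'
from h import *
ims=[]
for n in("top","side"):
    c=cam(n);P=cloud(c);np.savez(f"{n}1.npz",P=P,col=c['color'])
    u,v=pix(c,[.498,-.0535,.16]).astype(int)
    ims.append(cv2.resize(c['color'][v-45:v+45,u-45:u+45],(400,400),interpolation=cv2.INTER_CUBIC))
    for l in("knob","button_face"):
        for d in manip.mark_of(n,l)[:2]: w=world(c,d['location']);print(n,l,round(d['conf'],2),w)
    s=st();print(s['tool_pos'],pix(c,s['tool_pos'])-[u-45,v-45])
cv2.imwrite("pics/crop1.png",np.clip(np.hstack(ims)*1.6,0,255)[:,:,::-1].astype(np.uint8))
E
```

```text
clock: 6.6
tool_pos: [0.4944, -0.0534, 0.2074]
tool_rot: [-3.136, -0.002, 1.81]
wrist_force: [-0.8, -0.2, -1.0]
grip_width: 0.0661
gripper_force: 0.0
top knob 0.65 [ 0.4961 -0.056   0.1262]
[ 0.4969 -0.0542  0.2115] [41.6818 46.3393]
side knob 0.64 [ 0.5031 -0.0509  0.1272]
side knob 0.31 [ 0.5386 -0.0788  0.0529]
side button_face 0.43 [ 0.4731 -0.058   0.1225]
[ 0.4973 -0.0544  0.212 ] [45.07   37.2465]
```

View pics/crop1.png

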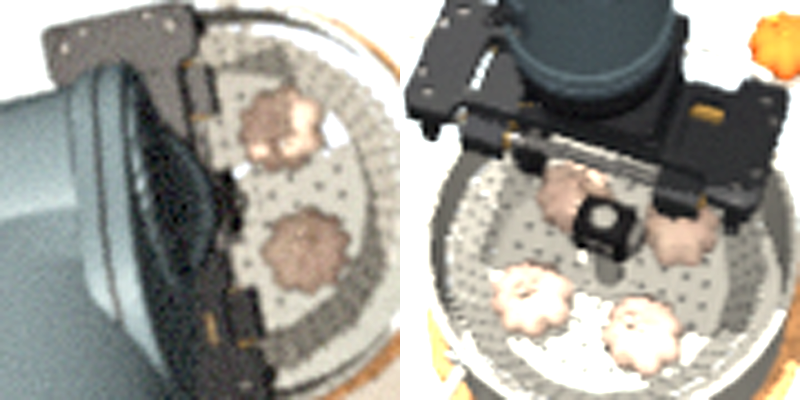

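The side crop shows the gripper lined up above the knob, with one finger on each side along the button axis. I'll descend now.

```bash
python3 -m crank '[[[0,0,2],0],[[0,0,2],0],[[0,0,2],0],[[0,0,1.6],0],[[0,0,1],0],[[0,0,0],0],[[0,0,0],0]]'
```

```text
clock: 7.48
tool_pos: [0.4969, -0.054, 0.1252]
tool_rot: [3.141, 0.0, 1.811]
wrist_force: [0.5, 0.1, 0.2]
grip_width: 0.0661
gripper_force: 0.0
```

```bash
python3 -m crank '[[[0,0,0],0],[[0,0,0],0],[[0,0,0],0],[[0,0,0],0]]' 0.5 25;python3 -m crank '[[[0,0,0],0],[[0,0,0],0],[[0,0,0],0],[[0,0,0],0],[[0,0,0],0],[[0,0,0],0]]' 1 25
```

```text
clock: 7.82
tool_pos: [0.497, -0.054, 0.1253]
tool_rot: [3.141, 0.001, 1.811]
wrist_force: [-0.5, 0.8, 0.1]
grip_width: 0.0446
gripper_force: 0.0
clock: 8.32
tool_pos: [0.4978, -0.0537, 0.1252]
tool_rot: [3.139, 0.0, 1.811]
wrist_force: [5.3, 0.2, 3.4]
grip_width: 0.034
gripper_force: 25.0
```

```bash
python3 -m crank '[[[0,0.1,0],0],[[0,0,0],0],[[0,0,-0.5],0],[[0,0,-0.5],0],[[0,0,0],0]]'; python3 - <<'E'
from h import *
for i in range(2):
  for n in("top","side"):
    c=cam(n)
    for l in("knob","steamer"):
        for d in manip.mark_of(n,l)[:1]: print(n,l,round(d['conf'],2),world(c,d['location']))
E
```

```text
clock: 8.73
tool_pos: [0.496, -0.0537, 0.1348]
tool_rot: [-3.138, -0.0, 1.811]
wrist_force: [-2.4, 0.5, 3.0]
grip_width: 0.0341
gripper_force: 25.0
top steamer 0.78 [ 0.4954 -0.0552  0.0137]
side knob 0.48 [ 0.4994 -0.0504  0.1343]
side steamer 0.83 [ 0.495  -0.0512  0.0176]
top steamer 0.69 [ 0.4974 -0.0545  0.0121]
side knob 0.44 [ 0.5009 -0.05    0.1356]
side steamer 0.64 [ 0.4958 -0.0538  0.016 ]
```

The handle is sliding freely, with no load from the basket. I'll continue towards the second stop.

```bash
python3 -m crank '[[[0,0,-0.8],0],[[0,0,-0.8],0],[[0,0,-0.8],0],[[0,0,-0.8],0],[[0,0,-0.8],0],[[0,0,-0.8],0],[[0,0,0],0],[[0,0,0],0]]';python3 -m crank '[[[0,0,-0.2],0],[[0,0,-0.1],0],[[0,0,0],0],[[0,0,0],0]]'
```

```text
clock: 10.0
tool_pos: [0.4982, -0.0537, 0.1837]
tool_rot: [3.14, 0.001, 1.811]
wrist_force: [-2.2, 0.0, 1.7]
grip_width: 0.0341
gripper_force: 25.0
clock: 10.33
tool_pos: [0.4981, -0.0536, 0.1858]
tool_rot: [3.141, 0.0, 1.811]
wrist_force: [0.0, -0.9, -1.9]
grip_width: 0.0337
gripper_force: 25.0
```

```bash
python3 -m crank '[[[0,0,-0.1],0],[[0,0,0],0],[[0,0,0],0],[[0,0,0],0]]'; python3 - <<'E'
from h import *
for i in range(4):
    for n in ("side","top"):
        c=cam(n);r=[world(c,d['location']) for l in("knob","steamer") for d in manip.mark_of(n,l)[:1]]
        print(n,*r,st()['wrist_force'],st()['tool_pos'])
E
```

```text
clock: 10.67
tool_pos: [0.4979, -0.0536, 0.1867]
tool_rot: [3.141, 0.0, 1.811]
wrist_force: [1.7, 0.1, -2.9]
grip_width: 0.034
gripper_force: 25.0
side [ 0.4586 -0.0236  0.0449] [ 0.4974 -0.0542  0.0191] [ 1.3587 -0.817  -2.8479] [ 0.4979 -0.0536  0.1868]
top [ 0.5017 -0.0545  0.0119] [ 2.1064 -0.3192 -2.973 ] [ 0.4978 -0.0536  0.1868]
side [ 0.4999 -0.0532  0.1876] [ 0.4941 -0.0492  0.0175] [ 1.096  -0.4854 -3.0083] [ 0.4978 -0.0536  0.1868]
top [ 0.4771 -0.0945  0.0496] [ 0.4976 -0.0535  0.0146] [ 1.9993 -0.1984 -2.4363] [ 0.4978 -0.0536  0.1868]
side [ 0.5004 -0.0491  0.1861] [ 0.4936 -0.0533  0.0165] [ 2.3919 -1.3492 -2.6944] [ 0.4977 -0.0536  0.1868]
top [ 0.4949 -0.0545  0.0128] [ 1.5305 -1.216  -3.3117] [ 0.4977 -0.0537  0.1868]
side [ 0.5022 -0.0523  0.1849] [ 0.4977 -0.051   0.0155] [ 2.7132 -1.0848 -2.4447] [ 0.4977 -0.0536  0.1868]
top [ 0.4957 -0.0515  0.0098] [ 1.9099 -0.3571 -1.9081] [ 0.4977 -0.0537  0.1868]
```

```bash
python3 -m crank '[[[0,0,0],0],[[0,0,0],0],[[0,0,0],0],[[0,0,0],0]]' - 5; python3 -m crank '[[[0,0,0],0],[[0,0,0],0],[[0,0,0],0],[[0,0,0],0]]' - 3
```

```text
clock: 12.2
tool_pos: [0.4971, -0.0536, 0.1865]
tool_rot: [-3.141, -0.0, 1.811]
wrist_force: [-0.7, -1.1, -1.2]
grip_width: 0.0372
gripper_force: 5.0
clock: 12.53
tool_pos: [0.4972, -0.0539, 0.1865]
tool_rot: [-3.141, 0.0, 1.811]
wrist_force: [-2.5, -2.0, -1.3]
grip_width: 0.0386
gripper_force: 3.0
```

The button sprang out, so the handle is locked at the second stop. I'll open the fingers, turn 90° and look again.

```bash
python3 -m crank '[[[0,0,0],0],[[0,0,0],0],[[0,0,0],0],[[0,0,0],0],[[0,0,-3],0],[[0,0,-3],0]]' 0.15 20; python3 -m crank '[[[0,0,0],7],[[0,0,0],7],[[0,0,0],7],[[0,0,0],7],[[0,0,0],7],[[0,0,0],7],[[0,0,0],7],[[0,0,0],7],[[0,0,0],7],[[0,0,0],7]]'; python3 -m crank '[[[0,0,0],7],[[0,0,0],7],[[0,0,0],6],[[0,0,0],0],[[0,0,0],0]]'
python3 - <<'E'
from h import *
ims=[]
for n in("side","top"):
    c=cam(n);P=cloud(c)
    u,v=pix(c,[.498,-.0535,.18]).astype(int)
    ims.append(cv2.resize(c['color'][v-45:v+45,u-45:u+45],(400,400),interpolation=cv2.INTER_CUBIC))
    for k in range(3):
      if k: c=cam(n)
      for l in("knob","button_face","steamer"):
        for d in manip.mark_of(n,l)[:1]: w=world(c,d['location']);print(n,l,round(d['conf'],2),w)
cv2.imwrite("pics/crop2.png",np.clip(np.hstack(ims)*1.6,0,255)[:,:,::-1].astype(np.uint8))
E
```

```text
clock: 13.03
tool_pos: [0.4967, -0.0532, 0.2465]
tool_rot: [-3.139, -0.002, 1.812]
wrist_force: [0.5, 0.2, 1.0]
grip_width: 0.0749
gripper_force: 0.0
clock: 13.87
tool_pos: [0.498, -0.0533, 0.2469]
tool_rot: [3.141, -0.001, 0.584]
wrist_force: [0.7, -0.6, -0.0]
grip_width: 0.0748
gripper_force: 0.0
clock: 14.28
tool_pos: [0.4978, -0.0534, 0.2469]
tool_rot: [3.141, -0.001, 0.244]
wrist_force: [-0.3, 0.1, -1.0]
grip_width: 0.0751
gripper_force: 0.0
side knob 0.6 [ 0.5011 -0.0493  0.1832]
side button_face 0.38 [ 0.4723 -0.0581  0.1842]
side steamer 0.97 [ 0.495  -0.0514  0.0171]
side knob 0.63 [ 0.5038 -0.0527  0.1811]
side steamer 0.59 [ 0.4964 -0.0526  0.0155]
side knob 0.59 [ 0.5041 -0.0508  0.183 ]
side button_face 0.46 [ 0.4964 -0.0534  0.0169]
side steamer 0.57 [ 0.4973 -0.0524  0.0136]
top knob 0.62 [ 0.4958 -0.0526  0.1852]
top knob 0.7 [ 0.4571 -0.0292  0.0502]
top steamer 0.7 [ 0.4976 -0.0569  0.0126]
top knob 0.46 [ 0.4959 -0.0509  0.1857]
top steamer 0.68 [ 0.4997 -0.0566  0.0139]
```

View pics/crop2.png

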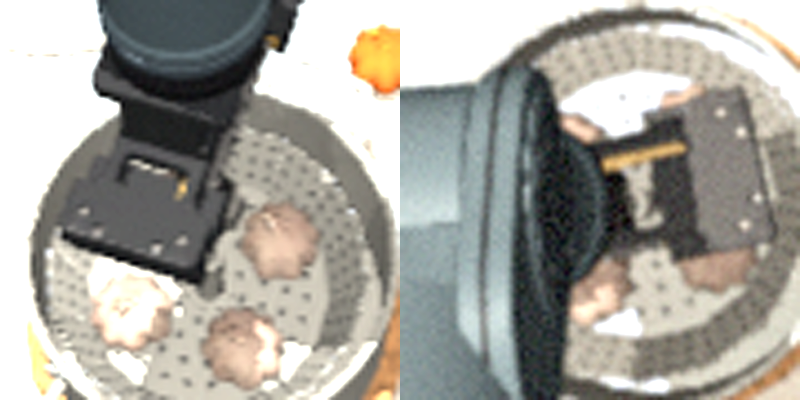

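The crops show the gripper turned 90° over the raised knob, with all four bulbs in the basket. The knob is at z≈0.185, so the handle is held at the second stop. I'll descend and grip along y.

```bash
python3 -m crank '[[[0.1,0,2],0],[[0,0,2],0],[[0,0,1.5],0],[[0,0,0.8],0],[[0,0,0],0],[[0,0,0],0]]'; python3 -m crank '[[[0,0,0],0],[[0,0,0],0],[[0,0,0],0],[[0,0,0],0]]' 0.6 20; python3 -m crank '[[[0,0,0],0],[[0,0,0],0],[[0,0,0],0],[[0,0,0],0],[[0,0,0],0]]' 1 40
```

```text
clock: 15.98
tool_pos: [0.4987, -0.0533, 0.1839]
tool_rot: [-3.141, 0.0, 0.241]
wrist_force: [0.4, -0.2, 0.7]
grip_width: 0.0748
gripper_force: 0.0
clock: 16.32
tool_pos: [0.4989, -0.0535, 0.1843]
tool_rot: [3.141, -0.001, 0.24]
wrist_force: [0.1, 0.2, -1.2]
grip_width: 0.0501
gripper_force: 0.0
clock: 16.73
tool_pos: [0.4986, -0.0534, 0.1837]
tool_rot: [-3.142, -0.0, 0.24]
wrist_force: [-0.6, -0.3, 0.6]
grip_width: 0.0258
gripper_force: 40.0
```

Width 25.8 mm matches the knob's 26 mm side, so the button is left alone. I'll lift a little first and check.

```bash
python3 -m crank '[[[0,0,-0.2],0],[[0,0,-0.2],0],[[0,0,-0.4],0],[[0,0,-0.5],0],[[0,0,-0.5],0],[[0,0,-0.3],0],[[0,0,0],0],[[0,0,0],0]]'; python3 - <<'E'
from h import *
for n in("side","top"):
  for k in range(2):
      c=cam(n)
      for l in("knob","steamer","pot"):
        for d in manip.mark_of(n,l)[:1]: print(n,l,round(d['conf'],2),world(c,d['location']))
s=st();print(s['wrist_force'],s['ft_torque'],s['tool_pos'])
E
```

```text
clock: 17.4
tool_pos: [0.4986, -0.0535, 0.2049]
tool_rot: [3.141, -0.0, 0.24]
wrist_force: [0.1, 0.0, -8.6]
grip_width: 0.0253
gripper_force: 40.0
side knob 0.6 [ 0.4756 -0.097   0.0643]
side steamer 0.72 [ 0.4967 -0.0532  0.0319]
side pot 0.53 [ 0.7571 -0.2458 -0.    ]
side steamer 0.74 [ 0.498  -0.0511  0.0335]
top steamer 0.81 [ 0.499  -0.0568  0.0312]
[ 0.2959 -0.0015 -7.8479] [ 0.0079 -0.053   0.0315] [ 0.4986 -0.0534  0.2047]
```

The basket hangs locked on the handle, about 18 mm up, at about 8 N. I'll lift clear now.

```bash
python3 -m crank '[[[0,0,-0.5],0],[[0,0,-1],0],[[0,0,-1.2],0],[[0,0,-1.2],0],[[0,0,-1.2],0],[[0,0,-1.2],0],[[0,0,-1.2],0],[[0,0,-1.2],0],[[0,0,-0.8],0],[[0,0,-0.4],0]]';  python3 -m crank '[[[0,0,-0.3],0],[[0,0,0],0],[[0,0,0],0],[[0,0,0],0],[[0,0,0],0],[[0,0,0],0]]';python3 - <<'E'
from h import *
for n in("side","top"):
  for k in range(2):
      c=cam(n)
      for l in("steamer","pot","garlic_1"):
        for d in manip.mark_of(n,l)[:5]: print(n,l,round(d['conf'],2),world(c,d['location']))
  cv2.imwrite(f"pics/{n}3.png",np.clip(c['color'][:,:,::-1]*1.3,0,255).astype(np.uint8))
s=st();print(s['wrist_force'],s['ft_torque'],s['tool_pos'],s['tool_rot'])
E
```

```text
clock: 19.03
tool_pos: [0.4992, -0.0533, 0.3055]
tool_rot: [3.141, -0.002, 0.24]
wrist_force: [0.6, -0.7, -8.5]
grip_width: 0.0259
gripper_force: 40.0
clock: 19.53
tool_pos: [0.4983, -0.0534, 0.3063]
tool_rot: [-3.141, 0.001, 0.241]
wrist_force: [0.4, -0.6, -8.6]
grip_width: 0.0255
gripper_force: 40.0
side steamer 0.83 [ 0.4971 -0.0528  0.138 ]
side pot 0.74 [ 0.499  -0.0621  0.0085]
side garlic_1 0.79 [ 0.526  -0.0105  0.1734]
side garlic_1 0.66 [ 0.4577 -0.0228  0.165 ]
side garlic_1 0.55 [ 0.4977 -0.2663  0.0003]
side garlic_1 0.49 [ 0.4719 -0.0974  0.1682]
side steamer 0.88 [ 0.4977 -0.0528  0.1354]
side pot 0.81 [ 0.5015 -0.0611  0.0098]
side garlic_1 0.83 [ 0.4722 -0.0947  0.1664]
side garlic_1 0.78 [ 0.5224 -0.0137  0.1692]
side garlic_1 0.52 [ 0.4999 -0.263   0.0003]
top steamer 0.8 [ 0.4985 -0.0535  0.1325]
top garlic_1 0.63 [ 0.4796 -0.0963  0.1677]
top garlic_1 0.6 [ 0.5427 -0.0786  0.1693]
top garlic_1 0.6 [ 0.4934 -0.2612  0.0009]
top garlic_1 0.46 [ 0.46   -0.0308  0.1693]
top steamer 0.66 [ 0.4993 -0.0572  0.1316]
top garlic_1 0.73 [ 0.4809 -0.0941  0.1703]
top garlic_1 0.72 [ 0.5412 -0.0788  0.1678]
top garlic_1 0.44 [ 0.4588 -0.0304  0.1684]
top garlic_1 0.43 [ 0.5239 -0.0063  0.1734]
[ 0.352   0.1992 -8.3758] [-0.0193 -0.0327 -0.0146] [ 0.4986 -0.0534  0.3067] [ 3.1416 -0.      0.2405]
```

View pics/side3.png

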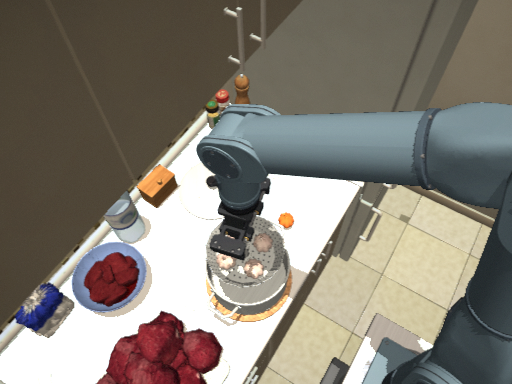

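View pics/top3.png

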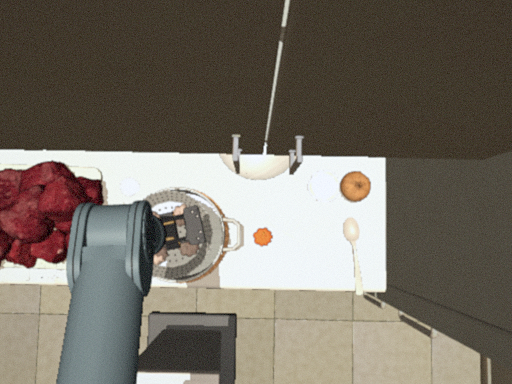

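The pictures show the basket level above the pot at (245,250) in the side view. All four bulbs are detected in it, its feet are at z≈0.133 against the rim at 0.108, and the pot and the things round it are in place. I'm handing the job in.

```bash
python3 -m crank '[[[0,0,0],0],[[0,0,0],0]]'; python3 -c "from workcell import manip;print(manip.finish_job())"
```

```text
clock: 20.5
tool_pos: [0.4986, -0.0534, 0.3067]
tool_rot: [3.142, -0.0, 0.24]
wrist_force: [0.5, 0.4, -7.7]
grip_width: 0.0259
gripper_force: 40.0
the job is handed in; nothing more can be done
None
```

The job is handed in at 20.5 s: the handle is locked at its second stop with the button out, and the basket is held by the knob, level and still, its feet about 25 mm above the pot rim and all four bulbs in it; the hand-in gave no verdict.

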